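# Set the lab tablet on its folding stand

### The arm

A 6-joint arm with a two-finger parallel gripper is mounted at the origin on a cart in front of the work surface, level with it; the furniture and walls round the work are solid. World frame = base frame: x ahead of the robot, y to its left, z up, the work surface at z = 0. Lengths are in mm, angles in rad, forces in N, time in s.
With the tool pointing down it reaches from about 400 to 925 mm from the base axis. Payload 12.5 kg.
Tool frame: the origin (TCP) lies on the centre line of the jaws, within the pads' length; the fingertips stand 17 mm ahead of it and the grasp point (between the pads) lies 2 mm behind it; z points along the fingers, y is the line along which they close (so a half turn about z gives the same grasp; the last joint's range is limited). The gripper opens to 95 mm and grips with 3 to 60 N. Pads are 20 mm wide; open, the fingers measure 119 mm over their backs; the gripper's body (75 mm by 180 mm) begins 59 mm behind the grasp point.
Start: joints at [1.016, 0.491, 1.559, -0, 1.092, -0.106], TCP at [271.164, 563.13, 231.661] pointing down, gripper open.
Joint ranges: [-3.1, 3.1], [-0.84, 2.19], [0.05, 2.79], [-1.13, 4.28], [0.06, 2.93], [-2.69, 2.69]. Speed limits (rad/s): [2.22, 2.22, 2.79, 3.14, 3.14, 3.14].

### API

Orientations are given as [roll, pitch, yaw] about the fixed x, y, z axes, in that order (R = Rz(yaw) Ry(pitch) Rx(roll)).
In Python, from cell import env gives the robot as it stands.
- The arm moves only by the tool drive_tool, never from a script. Its argument "deltas" is text: rows parted by semicolons, each of 4 numbers parted by spaces: the shift along the world's x, y, z normalised to -1 to 1, where 1 is 100 mm, then the turn about the world's z normalised to -1 to 1, where 1 is 180 degrees. A call has 1 to 10 rows; each row shifts and turns the commanded pose from where the row before left it; what a row does not reach is not made up. A row lasts 1/12 s, in which the tool goes at most 41.7 mm and 7.16 degrees, less where a joint would pass 70% of its speed; a pose out of reach is approached as far as the arm can. A call with a number of a shift or a turn outside -1 to 1 is refused whole. A call with a gripper value outside its range is refused whole. "gripper" is the closure, from 0 (fully open) to 1 (shut), set as the call begins (left out, the last holds). The fingers move at their own pace and stop on an object; the grip force is fixed at half the most. Time passes only in rows, so rows that do not move let the fingers close. It gives the time, the measured TCP pose, the force, the opening and the grip force at its end, in the units of the state.
- env.state(): the state, without advancing time (a new reading comes with each control period).
- env.read_camera(name): name is "scene" or "top" or "wrist"; returns (picture, depth): 480x640x3 uint8, red, green, blue; 480x640 float32, mm along the optical axis (not along the pixel's ray), 0 where there is no reading.
- env.camera_params(name): a dict with "mtx" (3x3 intrinsics, pixels), "k1" (the pictures are not rectified: a ray, as slopes to the right and down, at radius r is drawn at 1 + k1 r^2 times it, then the intrinsics apply), "camera_from_world" (4x4, takes a point from world to camera coordinates); the wrist camera has in their place "mount" (4x4, takes a point from camera to tool coordinates, whose origin is the TCP and whose axes are the flange's). Camera axes: x right, y down, z forward; pixel columns grow to the right and rows downward; lengths in mm; the calibration is good to about 2 mm. A picture is of the moment at which its call begins: read the wrist's pose just before it. camera_params takes no time and is no camera call.
- env.job_done(): hands the job in; it is judged then, once.
The state is a dict: "t": time; "joints": joint angles; "qvel": joint speeds; "tau": joint torques, N m; "eef_pos": TCP position; "tcp_rot": TCP orientation; "ft_force": force on the tool from outside, world axes, zero at the start; "moment": the same for the moment, N m; "opening": opening from 0.0 (shut) to 1.0 (fully open); "grip_force": force on a finger pad.
Only numpy, scipy, OpenCV 4.12 (cv2) and the standard library are available. Lean on these libraries where they do the work, as an engineer would, in place of code of your own. Each camera call takes 0.05 s, during which the arm holds its last target. There are 200 camera calls.

### The job

First swing the folded rest of the tablet stand all the way back to its stop. Then take the tablet out of its charging dock and lean it on the stand: lower long edge on the foot plate behind the front lip, back leaning against the rest, screen to the front, centred and square on the stand. Set it down and let go of it gently, without dropping it or letting it fall back, and leave the other things on the bench where they are.

Things in the scene. Friction and masses are not known exactly. Their poses are not given: they have to be found in the camera images.
- tablet_center (a point): Tablet: flat aluminium slab 180 mm wide, 130 high, 10 thick, about 0.35 kg. It starts upright on a long edge in the dock's slot, lower edge 12 mm above the bench. Point: middle of the slab, 65 mm from upper and lower edge. Axes: x through its thickness from the dark screen (-x) to the bare back (+x), y along its width, z from lower to upper edge.
- tablet: The same tablet; origin at the middle of its lower edge face, axes as above.
- tablet_right (a point): Middle of the tablet's right-hand short edge as seen when looking at the screen (y = -90 mm from its middle). Axes as the tablet's.
- tablet_bottom (a point): Middle of the tablet's lower long edge. Axes as the tablet's.
- dock: Charging dock, fixed: grey block 84 x 150 x 46 mm high with one slot 14 mm wide along its y axis through its middle; slot floor 12 mm above the bench. The tablet stands in it with 96 mm showing above the block and comes straight up out of it. Origin: centre of the underside. The front is -x.
- stand: Folding tablet stand, fixed: grey foot plate 160 mm wide (y), from x = -45 (front) to +80 mm, its top 14 mm above the bench; a lip along its front, x = -42 to -34 mm, stands 10 mm above the plate. Origin: on the bench, below the hinge line. x points to the back, z up. The tablet's lower edge goes in the 26 mm wide channel between lip and rest (x = -34 to -8 mm).
- stand_seat (a point): Point of the stand (axes as the stand's) at stand x = -13, y = 0, z = 16 mm: here lies the middle of the tablet's lower edge when the tablet lies flat on the rest. With the rest at its stop, its front face slopes 25 degrees back from vertical, and so does the tablet.
- rest (a joint): Hinge of the rest, a plate 140 mm wide (y), 6 mm thick, front face 5 mm before and free edge 68 mm from the hinge line, which runs along the stand's y at x = 0, 20 mm above the bench. Rad: 0 = folded flat to the front, 1.57 = upright, 2.007 = back at its stop. Starts leaning forward, 0.75 to 1.15; stays where left (0.05 N m). Push the front of its free edge up and back along its arc; a level push can jam.
- rest_edge (a point): Middle of the free edge of the rest; it moves with the rest (its x axis points from this edge to the hinge).
- methyl_bottle: Amber bottle, 52 mm across, 105 mm high; bystander. Origin: centre of the base.
- petri_22: Small glass dish, 60 mm across, 18 mm high; bystander. Origin: centre of the base.
- beaker: Beaker, 54 mm across, 67 mm high; bystander. Origin: centre of the base.
- tip_box: Pipette tip box, 87 x 118 x 76 mm; bystander. Origin: centre of the base.

How it is judged:
By the outcome, as a careful person would: the job done as asked, in the order asked, and still so for the second after the job is handed in, with the robot touching nothing.
It also fails if it takes over 58 s, if anything falls off the work surface, if the arm or the gripper's body presses on something with over 40 N, if the wrist force passes 120 N, or if a joint passes its speed limit or range.

## Working session

There is one attempt and no reset: what is moved stays moved. The work goes in short steps, Python scripts to look and compute and a tool call to move; the robot and the scene stay as the last step left them, time stands still between calls to the robot, and variables do not carry over. Pictures are saved under pics/ and viewed, at most 13 in all, crops included, and the job is handed in when it is done.

Besides the shell and the picture viewer there is one more tool, called as name(argument=value, ...), one argument or row to a line, values as JSON. drive_tool: Moves the arm, as the interface text tells. Its arguments: {"type":"object","properties":{"deltas":{"type":"string"},"gripper":{"type":"number"}},"required":["deltas"]}

```bash
mkdir -p pics; cat > h.py <<'E'
import numpy as np, cv2
from cell import env
def world(name, depth, uv, R=None):
    p=env.camera_params(name); K=np.array(p["mtx"]); k1=p["k1"]
    uv=np.atleast_2d(uv); out=[]
    T=np.linalg.inv(np.array(p["camera_from_world"]))
    for u,v in uv:
        d=depth[int(v),int(u)]
        xd=(u-K[0,2])/K[0,0]; yd=(v-K[1,2])/K[1,1]
        x,y=xd,yd
        for _ in range(8):
            s=1+k1*(x*x+y*y); x,y=xd/s,yd/s
        out.append((T@[x*d,y*d,d,1])[:3])
    return np.array(out)
def cloud(name, depth):
    p=env.camera_params(name); K=np.array(p["mtx"]); k1=p["k1"]
    T=np.linalg.inv(np.array(p["camera_from_world"]))
    v,u=np.mgrid[0:480,0:640]; xd=(u-K[0,2])/K[0,0]; yd=(v-K[1,2])/K[1,1]; x,y=xd,yd
    for _ in range(8):
        s=1+k1*(x*x+y*y); x,y=xd/s,yd/s
    P=np.stack([x*depth,y*depth,depth],-1)
    return P@T[:3,:3].T+T[:3,3]
E
python3 - <<'E'
from h import *
s=env.state(); print(s)
for n in("top","scene"):
    i,d=env.read_camera(n); cv2.imwrite(f"pics/{n}0.png",i[...,::-1]); np.save(f"{n}0.npy",d); np.save(f"{n}0i.npy",i)
E
```

```text
{'t': 0.0, 'joints': array([ 1.01638828e+00,  4.91549823e-01,  1.55943579e+00, -6.23391497e-05,
        1.09171183e+00, -1.05618652e-01]), 'qvel': array([ 8.80311570e-05,  6.66275428e-05, -6.31572358e-04, -1.17008212e-03,
        1.18433680e-03,  4.57083160e-04]), 'tau': array([-3.89075558e-04, -6.12653446e+01, -2.58172649e+01,  6.91817561e-02,
        4.83672868e-02, -1.88131025e-04]), 'eef_pos': array([271.05647599, 562.91575674, 231.07249434]), 'tcp_rot': array([-3.14048819e+00, -6.14886492e-05,  2.69283200e+00]), 'ft_force': array([-0.24161922,  0.11230336, -0.3116678 ]), 'moment': array([-0.05332262,  0.03376817, -0.03752541]), 'grip_force': 0.0, 'opening': 0.9980710511373793}
```

View pics/top0.png

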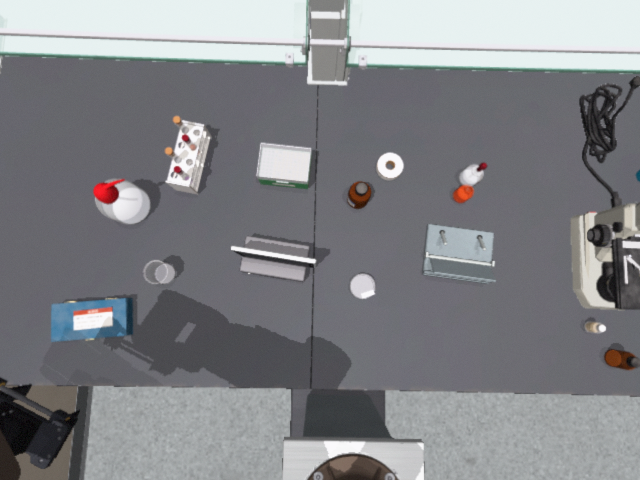

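View pics/scene0.png

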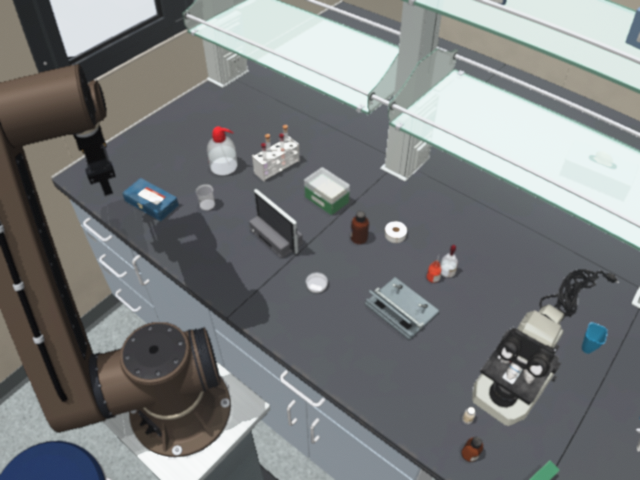

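The top view shows the dock with the tablet at about (277,258) and the stand at (460,255). The robot is at the bottom edge of the picture. In the scene view the tablet's dark screen faces the robot side. Next I'll measure both.

```bash
python3 - <<'E'
from h import *
i=np.load("top0i.npy"); d=np.load("top0.npy"); P=cloud("top",d)
a=cv2.resize(i[205:305,215:330],None,fx=3.45,fy=5,interpolation=cv2.INTER_CUBIC)
b=cv2.resize(i[205:305,410:510],None,fx=4,fy=5,interpolation=cv2.INTER_CUBIC)
cv2.imwrite("pics/crop.png",np.hstack([a,b])[...,::-1])
si=np.load("scene0i.npy"); sd=np.load("scene0.npy"); S=cloud("scene",sd)
cv2.imwrite("pics/crops.png",cv2.resize(np.hstack([si[180:265,240:310],si[265:350,350:450]]),None,fx=4.5,fy=4.5,interpolation=cv2.INTER_CUBIC)[...,::-1])
def rep(n,m,Q):
    q=Q[m][:,:2].astype(np.float32); r=cv2.minAreaRect(q); print(n,m.sum(),"c",np.round(r[0]),"size",np.round(r[1]),r[2], "z",np.percentile(Q[m][:,2],[5,50,95]).round(), "mean",q.mean(0).round(1)); 
def box(u0,u1,v0,v1,z0,z1):
    m=np.zeros((480,640),bool); m[v0:v1,u0:u1]=1
    return m&(P[...,2]>z0)&(P[...,2]<z1)
rep("tablet top",box(220,325,235,275,120,160),P)
rep("dock",box(220,325,225,295,35,60),P)
rep("stand plate",box(415,505,215,295,8,18),P)
rep("stand all",box(415,505,215,295,8,120),P)
rep("stand high",box(415,505,215,295,45,120),P)
# columns profile through stand
for u in(440,460,480):
    print(u,[tuple(P[v,u].round().astype(int)) for v in range(222,288,3)])
for n,b in dict(petri=(340,385,265,305),bottle=(340,378,175,213),beaker=(138,180,255,290),tip=(250,320,135,195)).items(): rep(n,box(*b,6,160),P)
E
```

```text
tablet top 492 c [554. 183.] size [178.  11.] 81.87788391113281 z [128. 141. 144.] mean [553.3 183.5]
dock 1847 c [554. 180.] size [172.  84.] 82.0250015258789 z [42. 46. 49.] mean [553.2 189.7]
stand plate 2112 c [ 579. -245.] size [162. 125.] 83.71924591064453 z [10. 14. 17.] mean [ 596.5 -242.5]
stand all 3550 c [ 579. -244.] size [164. 125.] 83.74596405029297 z [11. 16. 71.] mean [ 576.5 -241.3]
stand high 685 c [ 560. -243.] size [142.  85.] 83.05265045166016 z [47. 63. 75.] mean [ 534.2 -239. ]
440 [(np.int64(655), np.int64(-205), np.int64(2)), (np.int64(646), np.int64(-203), np.int64(11)), (np.int64(638), np.int64(-202), np.int64(15)), (np.int64(630), np.int64(-201), np.int64(18)), (np.int64(623), np.int64(-201), np.int64(16)), (np.int64(616), np.int64(-201), np.int64(15)), (np.int64(609), np.int64(-201), np.int64(15)), (np.int64(602), np.int64(-202), np.int64(12)), (np.int64(595), np.int64(-201), np.int64(14)), (np.int64(588), np.int64(-201), np.int64(14)), (np.int64(580), np.int64(-201), np.int64(14)), (np.int64(573), np.int64(-201), np.int64(14)), (np.int64(565), np.int64(-
[... 2193 characters left out ...]
(545), np.int64(-287), np.int64(36)), (np.int64(537), np.int64(-283), np.int64(47)), (np.int64(530), np.int64(-278), np.int64(59)), (np.int64(522), np.int64(-273), np.int64(73)), (np.int64(515), np.int64(-272), np.int64(74)), (np.int64(511), np.int64(-295), np.int64(13)), (np.int64(505), np.int64(-299), np.int64(-1))]
petri 520 c [497. -13.] size [65. 59.] 75.20378875732422 z [14. 18. 21.] mean [496.2 -15.2]
bottle 515 c [708.  -2.] size [51. 50.] 3.034238576889038 z [ 21.  76. 106.] mean [7.016e+02 1.000e-01]
beaker 466 c [516. 467.] size [52. 87.] 5.662173271179199 z [ 8. 42. 68.] mean [517.6 452.5]
tip 2102 c [773. 174.] size [118.  84.] 85.0018310546875 z [27. 75. 78.] mean [767.5 173.4]
```

View pics/crop.png

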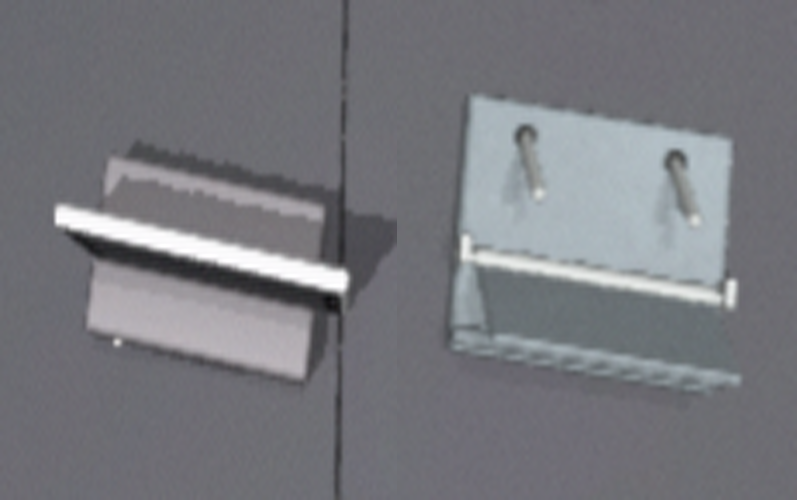

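View pics/crops.png

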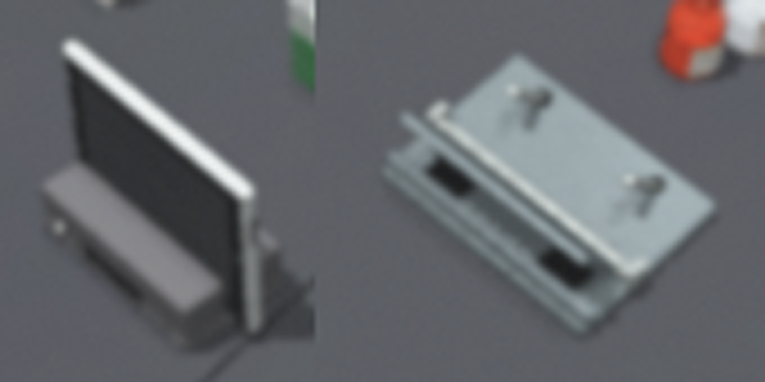

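The left of the crop is the dock with the tablet, screen towards -x. The right is the stand: white hinge line, rest leaning forward at about 0.92 rad, lip in front. The stand origin is about (561,-242) with yaw about -6.5°. The tablet centre is about (554,183) with yaw about -8°.

First I'll move in front of the rest with the gripper closed.

drive_tool(
  deltas="0.2 -0.36 0 -0.039;0.2 -0.36 0 -0.039;0.2 -0.36 0 -0.039;0.2 -0.36 0 -0.039;0.2 -0.36 0 -0.039;0.2 -0.36 0 -0.039;0.2 -0.36 0 -0.039;0.2 -0.36 0 -0.039;0.2 -0.36 0 -0.039;0.2 -0.36 0 -0.039",
  gripper=1,
)

```text
t: 0.93
eef_pos: [471.6, 201.2, 231.6]
tcp_rot: [-3.141, 0.0, 1.462]
ft_force: [1.2, 1.1, 0.0]
opening: 0.357
grip_force: 0.0
```

drive_tool(
  deltas="0 -0.4 0 0;0 -0.4 0 0;0 -0.4 0 0;0 -0.4 0 0;0 -0.4 0 0;0 -0.4 0 0;0 -0.4 0 0;0 -0.4 0 0;0 -0.4 -0.0 0;0 -0.37 0 0",
)

```text
t: 1.77
eef_pos: [470.6, -196.1, 231.6]
tcp_rot: [-3.141, -0.0, 1.467]
ft_force: [1.2, -0.2, 0.3]
opening: 0.007
grip_force: 0.0
```

```bash
cat >> h.py <<'E'
from scipy.spatial.transform import Rotation
def wcloud(save=None):
    s=env.state(); i,d=env.read_camera("wrist"); p=env.camera_params("wrist")
    T=np.eye(4); T[:3,:3]=Rotation.from_euler("xyz",s["tcp_rot"]).as_matrix(); T[:3,3]=s["eef_pos"]
    T=T@np.array(p["mount"]); K=np.array(p["mtx"]); k1=p["k1"]
    v,u=np.mgrid[0:480,0:640]; xd=(u-K[0,2])/K[0,0]; yd=(v-K[1,2])/K[1,1]; x,y=xd,yd
    for _ in range(8):
        q=1+k1*(x*x+y*y); x,y=xd/q,yd/q
    if save: cv2.imwrite(save,i[...,::-1])
    return i,d,np.stack([x*d,y*d,d],-1)@T[:3,:3].T+T[:3,3]
E
python3 - <<'E'
from h import *
print(env.camera_params("wrist")["mount"])
i,d,P=wcloud("pics/w1.png"); np.save("w1.npy",P)
m=(P[...,2]>8)&(P[...,2]<19)&(d>0); print(m.sum())
n,l,st,c=cv2.connectedComponentsWithStats(m.astype(np.uint8)); 
for k in range(1,n):
    if st[k,4]>1500:
        q=P[l==k][:,:2].astype(np.float32); print(st[k],cv2.minAreaRect(q))
E
```

```text
[[ 1.92619604e-03 -9.58983151e-01 -2.83456533e-01  7.93534652e+01]
 [ 9.99998141e-01  1.87134984e-03  4.64266912e-04 -2.66800713e-01]
 [ 8.52221928e-05 -2.83456900e-01  9.58984973e-01 -1.53892137e+02]
 [ 0.00000000e+00  0.00000000e+00  0.00000000e+00  1.00000000e+00]]
13643
[  418   157    90   156 10662] ((605.0675659179688, -248.9929656982422), (160.70172119140625, 74.14189147949219), 83.97406768798828)
```

View pics/w1.png

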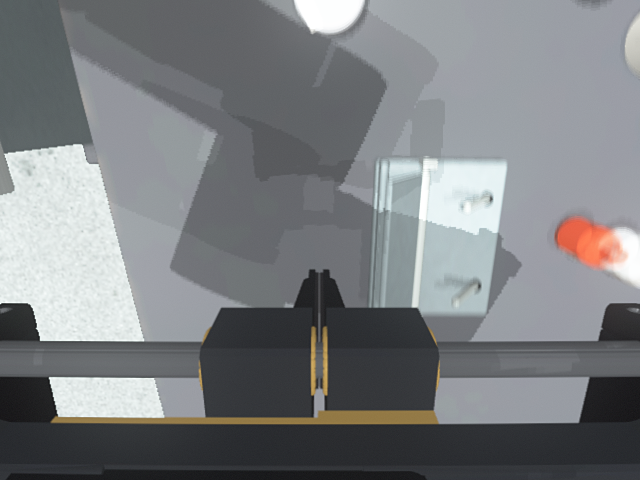

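The wrist view shows the stand on the right: hinge line at about column 425, plate from 372 to 505. That refines the stand origin to (562,-244) with yaw -6.0°. I'll lower in front of the free edge, then follow its arc.

drive_tool(
  deltas="0.05 -0.1 -0.38 0.003;0.05 -0.1 -0.38 0;0.05 -0.1 -0.38 0;0.04 -0.1 -0.4 0;0 0 0 0;0.08 -0.01 0 0;0.07 -0.01 0 0;0.08 -0.01 0.06 0;0.08 -0.01 0.05 0;0 0 0 0",
)

```text
t: 2.65
eef_pos: [523.7, -238.2, 92.0]
tcp_rot: [3.136, 0.002, 1.478]
ft_force: [-0.6, 0.3, -0.0]
opening: 0.004
grip_force: 0.0
```

drive_tool(
  deltas="0.08 -0.01 0.02 0;0.08 -0.01 0.02 0;0.08 -0.01 0 0;0.08 -0.01 0 0;0.06 -0.01 0 0;0.05 -0.005 0 0;0 0 0 0",
)

```text
t: 3.23
eef_pos: [565.2, -243.5, 92.8]
tcp_rot: [3.141, 0.0, 1.477]
ft_force: [0.0, 1.0, 0.2]
opening: 0.005
grip_force: 0.0
```

Stand x is now about 3. I'll move the last few millimetres slowly until the stop pushes back.

drive_tool(
  deltas="0.03 -0.003 0 0;0.02 -0.002 0 0;0.02 -0.002 0 0;0 0 0 0",
)

```text
t: 3.57
eef_pos: [571.4, -244.1, 92.5]
tcp_rot: [-3.142, -0.0, 1.477]
ft_force: [-0.1, 0.5, -0.3]
opening: 0.005
grip_force: 0.1
```

drive_tool(
  deltas="0.02 -0.002 0 0;0.02 -0.002 0 0;0 0 0 0",
)

```text
t: 3.82
eef_pos: [575.5, -244.5, 92.6]
tcp_rot: [3.141, 0.0, 1.477]
ft_force: [0.8, 0.6, -0.5]
opening: 0.006
grip_force: 0.1
```

```bash
python3 - <<'E'
from h import *
i,d=env.read_camera("scene"); cv2.imwrite("pics/s2.png",cv2.resize(i[250:360,340:460],None,fx=5,fy=5,interpolation=cv2.INTER_CUBIC)[...,::-1])
E
```

```text
(no output)
```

View pics/s2.png

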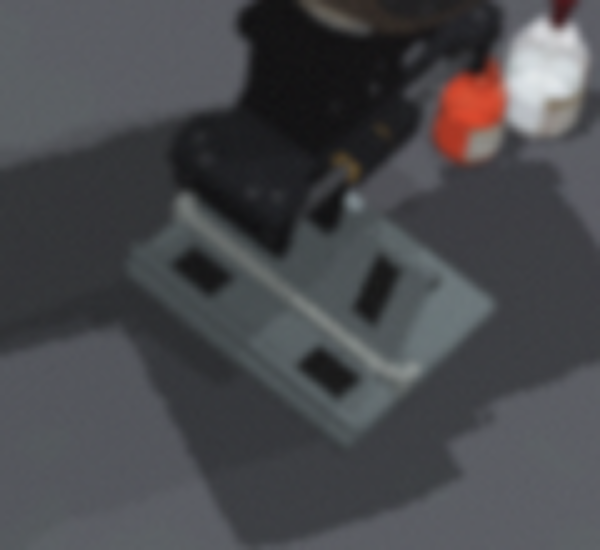

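The rest is past upright now, but the force hasn't risen, so it isn't at the stop yet. I'll keep pushing gently.

drive_tool(
  deltas="0.02 -0.002 0 0;0.02 -0.002 0 0;0 0 0 0",
)

```text
t: 4.12
eef_pos: [578.9, -244.8, 92.6]
tcp_rot: [-3.14, -0.0, 1.477]
ft_force: [-3.2, 0.2, 2.1]
opening: 0.002
grip_force: 1.7
```

drive_tool(
  deltas="0.02 -0.002 0 0;0.02 -0.002 0 0;0 0 0 0",
)

```text
t: 4.37
eef_pos: [579.7, -244.8, 92.3]
tcp_rot: [-3.133, -0.002, 1.478]
ft_force: [-20.4, -1.1, 10.7]
opening: 0.006
grip_force: 11.4
```

The rest is at its stop: 20 N against the push, and it no longer moves. I'll back off and go above the tablet, opening the gripper.

drive_tool(
  deltas="-0.1 0.01 0 0;-0.3 0.03 0 0;0 0 0.4 0;0 0 0.4 0;0 0 0.4 0;0 0 0.4 0;0 0.4 0 -0.016;0 0.4 0 0;0 0.4 0 0;0 0.4 0 0",
)

```text
t: 5.2
eef_pos: [543.1, -79.8, 253.2]
tcp_rot: [3.14, -0.0, 1.426]
ft_force: [1.3, 0.4, -0.1]
opening: 0.009
grip_force: 0.0
```

drive_tool(
  deltas="0 0.4 0 0;0 0.4 0 0;0 0.4 0 0;0.1 0.4 0 0;0.1 0.4 0 0;0 0.4 0 0;0 0.2 0 0;0 0 0 0",
  gripper=0.3,
)

```text
t: 5.87
eef_pos: [563.0, 182.6, 252.6]
tcp_rot: [3.141, -0.001, 1.431]
ft_force: [0.0, -0.6, 0.4]
opening: 0.51
grip_force: 0.0
```

```bash
python3 - <<'E'
from h import *
i,d=env.read_camera("top"); P=cloud("top",d)
o=np.array([562,-244]); ex=np.array([.9945,-.105]); ey=np.array([.105,.9945])
m=np.zeros((480,640),bool); m[215:295,415:505]=1; m&=(P[...,2]>28)
q=P[m]; xs=(q[:,:2]-o)@ex; ys=(q[:,:2]-o)@ey
print(m.sum(), xs.min(),xs.max(),q[:,2].max(),ys.min(),ys.max()); print(np.c_[xs,ys,q[:,2]][np.argsort(-q[:,2])[:200:20]].round())
A=np.c_[xs,np.ones_like(xs)]; print("fit front", [ (a,np.percentile(xs[(abs(q[:,2]-a)<4)],[5,50,95]).round(1)) for a in (35,45,55,65,75,82) if (abs(q[:,2]-a)<4).sum()>5])
s=env.state(); print(s["eef_pos"],s["tcp_rot"])
i,d,P=wcloud("pics/w2.png")
m=(P[...,2]>132)&(P[...,2]<150)&(d>0)
n,l,st,c=cv2.connectedComponentsWithStats(m.astype(np.uint8))
for k in range(1,n):
    if st[k,4]>300: print(st[k],cv2.minAreaRect(P[l==k][:,:2].astype(np.float32)),np.median(P[l==k][:,2]))
E
```

```text
1110 -131.54238280236814 55.35846579081736 1072.9753406473876 -79.68129315137449 322.36927572971337
[[-132.  322. 1073.]
 [-132.  322. 1073.]
 [  26.   70.   85.]
 [  23.  -67.   84.]
 [  25.  -11.   83.]
 [  22.   -5.   82.]
 [  27.  -41.   82.]
 [  26.   55.   81.]
 [  22.  -37.   81.]
 [  29.   51.   81.]]
fit front [(35, array([-1. ,  1.5, 49.2])), (45, array([ 3.6,  6.4, 40.9])), (55, array([ 8.2, 10.7, 14. ])), (65, array([13. , 15.5, 18.1])), (75, array([17.4, 20.2, 23.2])), (82, array([20.7, 24.4, 28.1]))]
[563.05124848 180.68167825 252.5519626 ] [ 3.14105127e+00 -3.32885531e-04  1.42995548e+00]
[ 298   96   17  246 3672] ((554.6921997070312, 183.8824462890625), (177.59902954101562, 10.52379322052002), 82.04202270507812) 142.4398326692672
```

View pics/w2.png

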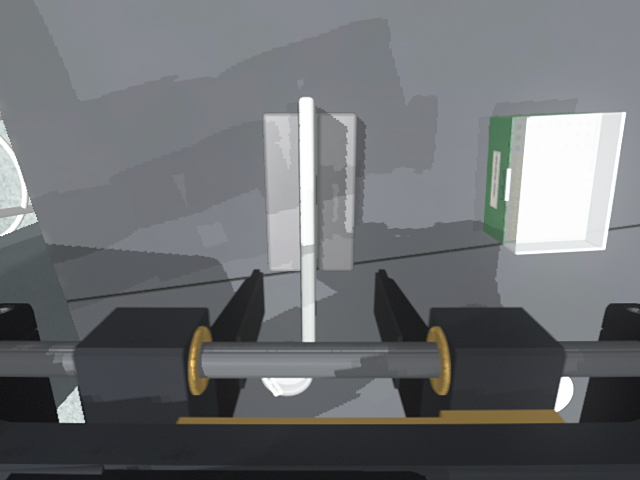

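The rest slopes 25.0° in the depth data, so it is at its stop. The tablet shows at columns 300–315, centred at (554.7,183.9) with yaw -8.0°. I'll descend and grip.

drive_tool(
  deltas="-0.08 0.03 -0.2 0;0 0 -0.35 0;0 0 -0.35 0;0 0 -0.2 0;0 0 -0.1 0;0 0 0 0",
)

```text
t: 6.47
eef_pos: [554.8, 180.4, 131.0]
tcp_rot: [-3.139, 0.001, 1.425]
ft_force: [-0.0, 0.1, 0.0]
opening: 0.703
grip_force: 0.0
```

drive_tool(
  deltas="0 0 0 0;0 0 0 0;0 0 0 0;0 0 0 0;0 0 0 0;0 0 0 0;0 0 0 0;0 0 0 0",
  gripper=1,
)

```text
t: 7.13
eef_pos: [555.2, 181.8, 132.8]
tcp_rot: [3.141, -0.0, 1.427]
ft_force: [-0.1, 0.2, 0.2]
opening: 0.197
grip_force: 0.0
```

drive_tool(
  deltas="0 0 0 0;0 0 0 0;0 0 0 0;0 0 0 0",
)

```text
t: 7.47
eef_pos: [555.1, 181.8, 132.7]
tcp_rot: [3.142, 0.0, 1.427]
ft_force: [-0.4, 0.2, 1.1]
opening: 0.103
grip_force: 30.0
```

drive_tool(
  deltas="0 0 0.03 0;0 0 0.1 0;0 0 0.15 0;0 0 0.2 0;0 0 0.2 0;0 0 0.2 0;0 0 0 0",
)

```text
t: 8.05
eef_pos: [556.4, 182.0, 224.8]
tcp_rot: [3.136, -0.002, 1.427]
ft_force: [0.6, 0.3, -4.2]
opening: 0.103
grip_force: 30.0
```

drive_tool(
  deltas="0 -0.1 0 0.012;0 -0.2 0 0;0 -0.3 0 0;0 -0.3 0 0;0 -0.3 0 0;0 -0.3 0 0;0 -0.3 0 0;0 -0.3 0 0;0 -0.3 0 0;-0.02 -0.3 0 0",
)

```text
t: 8.88
eef_pos: [552.8, -89.7, 219.9]
tcp_rot: [-3.141, -0.0, 1.464]
ft_force: [0.2, 0.5, -3.0]
opening: 0.105
grip_force: 30.0
```

drive_tool(
  deltas="-0.02 -0.3 0 0;-0.02 -0.3 0 0;-0.01 -0.3 0 0;0 -0.3 0 0;0 -0.2 0 0;0 -0.1 0 0;0 -0.05 0 0;0 0 0 0;0 0 0 0",
)

```text
t: 9.63
eef_pos: [548.1, -242.4, 220.3]
tcp_rot: [-3.141, -0.001, 1.465]
ft_force: [0.2, -0.1, -5.3]
opening: 0.103
grip_force: 30.0
```

drive_tool(
  deltas="0 -0.02 -0.1 0;0 0 -0.2 0;0 0 -0.2 0;0 0 -0.15 0;0 0 0 0;0 0 0 0",
)

```text
t: 10.13
eef_pos: [548.1, -244.4, 155.0]
tcp_rot: [-3.14, -0.001, 1.465]
ft_force: [0.5, -0.1, -2.8]
opening: 0.105
grip_force: 30.0
```

```bash
python3 - <<'E'
from h import *
s=env.state(); print(s["eef_pos"],s["tcp_rot"])
i,d,P=wcloud("pics/w3.png"); zt=s["eef_pos"][2]+9.5
m=(abs(P[...,2]-zt)<6)&(d>0); m[:, :200]=0
n,l,st,c=cv2.connectedComponentsWithStats(m.astype(np.uint8))
for k in range(1,n):
    if st[k,4]>300: print(st[k],cv2.minAreaRect(P[l==k][:,:2].astype(np.float32)),np.median(P[l==k][:,2]))
i,d=env.read_camera("scene"); cv2.imwrite("pics/s3.png",cv2.resize(i[210:360,320:470],None,fx=4,fy=4,interpolation=cv2.INTER_CUBIC)[...,::-1])
E
```

```text
[ 548.0826333  -244.40189831  155.02543018] [-3.14020606e+00 -7.04504015e-04  1.46539913e+00]
[ 284   80   70  262 7629] ((548.640380859375, -205.14105224609375), (26.899465560913086, 102.72869110107422), 0.5266680121421814) 164.82523238996242
[306 378  24  40 924] ((543.2951049804688, -283.889404296875), (24.037424087524414, 10.143132209777832), 84.57584381103516) 164.82192778406488
```

View pics/w3.png

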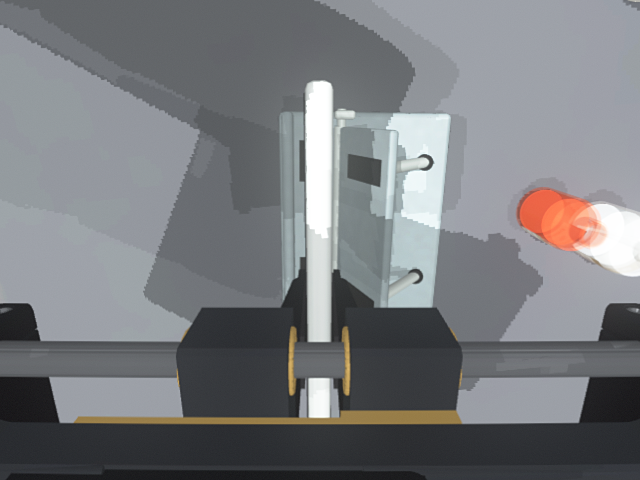

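The tablet is at columns 305–333, parallel to the lip (285–292) and centred, just in front of the hinge. I'll lower to contact.

drive_tool(
  deltas="0 0 -0.08 0;0 0 -0.06 0;0 0 -0.03 0;0 0 -0.01 0;0 0 0 0;0 0 0 0",
)

```text
t: 10.73
eef_pos: [548.2, -245.3, 137.7]
tcp_rot: [3.141, 0.0, 1.464]
ft_force: [0.3, -0.0, -3.1]
opening: 0.109
grip_force: 30.0
```

drive_tool(
  deltas="0 0 -0.01 0;0 0 -0.01 0;0 0 0 0;0 0 0 0",
)

```text
t: 11.07
eef_pos: [548.2, -245.2, 135.7]
tcp_rot: [3.142, -0.0, 1.464]
ft_force: [1.3, 0.7, -4.3]
opening: 0.101
grip_force: 30.0
```

drive_tool(
  deltas="0 0 -0.01 0;0 0 0 0;0 0 0 0",
)

```text
t: 11.32
eef_pos: [548.2, -245.3, 134.7]
tcp_rot: [3.141, 0.0, 1.464]
ft_force: [0.8, 0.6, -3.6]
opening: 0.099
grip_force: 30.0
```

drive_tool(
  deltas="0 0 -0.01 0;0 0 0 0;0 0 0 0",
)

```text
t: 11.57
eef_pos: [548.3, -245.3, 134.6]
tcp_rot: [3.141, 0.0, 1.465]
ft_force: [-2.0, 0.9, 6.6]
opening: 0.106
grip_force: 30.0
```

The tablet is in contact with the plate: force +6.6 N at TCP z = 134.6. I'll loosen the jaws to a narrow gap so the fingers just straddle the tablet, then raise them a little.

drive_tool(
  deltas="0 0 0.01 0;0 0 0 0;0 0 0 0;0 0 0 0",
  gripper=0.85,
)

```text
t: 11.9
eef_pos: [548.2, -245.3, 134.7]
tcp_rot: [3.141, 0.0, 1.464]
ft_force: [0.5, 0.7, -0.5]
opening: 0.152
grip_force: 0.0
```

drive_tool(
  deltas="0 0 0.03 0;0 0 0.03 0;0 0 0.03 0;0 0 0 0",
)

```text
t: 12.23
eef_pos: [548.4, -245.4, 144.4]
tcp_rot: [3.141, 0.0, 1.464]
ft_force: [-0.2, 0.2, -0.4]
opening: 0.151
grip_force: 0.0
```

The tablet stands free with the fingers on both sides of it. Now I'll tilt it back slowly.

drive_tool(
  deltas="0.02 -0.002 0 0;0.02 -0.002 0 0;0.02 -0.002 0 0;0.02 -0.002 0 0;0.02 -0.002 0 0;0.02 -0.002 0 0;0.02 -0.002 0 0;0.02 -0.002 0 0;0.02 -0.002 0 0;0 0 0 0",
)

```text
t: 13.07
eef_pos: [566.5, -247.1, 143.6]
tcp_rot: [3.141, 0.0, 1.465]
ft_force: [-0.1, 0.4, 0.2]
opening: 0.156
grip_force: 0.0
```

```bash
python3 - <<'E'
from h import *
s=env.state(); print(s["eef_pos"],s["ft_force"])
i,d,P=wcloud("pics/w4.png")
o=np.array([562,-244]); ex=np.array([.9945,-.105]); ey=np.array([.105,.9945])
q=P[d>0]; x=(q[:,:2]-o)@ex; y=(q[:,:2]-o)@ey; z=q[:,2]
m=(y>45)&(y<100)&(z>90)&(z<160)&(x>-40)&(x<80)
for a in range(95,155,6):
    k=m&(abs(z-a)<3)
    if k.sum()>5: print(a,k.sum(),np.percentile(x[k],[5,50,95]).round(1),y[k].max().round(1))
E
```

```text
[ 566.52861372 -247.11192147  143.62615349] [-0.10712285  0.35164505  0.17988916]
95 114 [-7.4 -6.9 -6.4] 87.2
101 111 [-6.5 -5.9 -5.2] 87.3
107 135 [-5.4 -5.  -4.3] 86.9
113 139 [-4.5 -4.  -3.2] 87.2
119 171 [-3.5 -3.  -2.3] 87.3
125 161 [-2.6 -2.  -1.1] 87.3
131 218 [-1.6 -1.  -0.4] 87.3
137 269 [-0.6  0.1 11.1] 87.2
143 3071 [ 1.2  5.9 10.5] 88.1
```

View pics/w4.png

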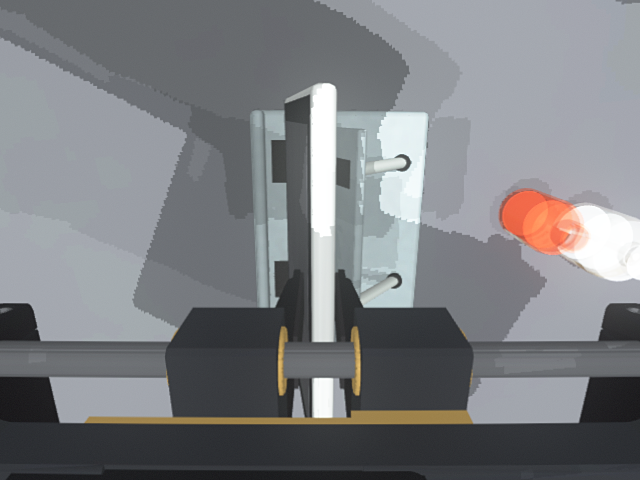

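The tablet leans back 9.4° between the fingers, with its lower edge unmoved. I'll continue with a wider gap.

drive_tool(
  deltas="0 0 0 0;0.02 -0.002 0 0;0.02 -0.002 0 0;0.02 -0.002 0 0;0.02 -0.002 0 0;0.02 -0.002 0 0;0.02 -0.002 -0.01 0;0.02 -0.002 -0.01 0;0.02 -0.002 0 0;0 0 0 0",
  gripper=0.81,
)

```text
t: 13.95
eef_pos: [582.5, -248.7, 141.5]
tcp_rot: [3.142, -0.0, 1.465]
ft_force: [0.9, 1.1, 0.2]
opening: 0.186
grip_force: 0.1
```

drive_tool(
  deltas="0 0 0 0;0.02 -0.002 -0.01 0;0.02 -0.002 -0.01 0;0.02 -0.002 -0.01 0;0.02 -0.002 -0.01 0;0.02 -0.002 -0.01 0;0.02 -0.002 0 0;0.02 -0.002 0 0;0.01 -0.001 0 0;0 0 0 0",
  gripper=0.76,
)

```text
t: 14.78
eef_pos: [597.4, -250.1, 136.6]
tcp_rot: [3.141, -0.0, 1.465]
ft_force: [0.7, -0.8, 1.4]
opening: 0.241
grip_force: 0.3
```

```bash
cat > t.py <<'E'
from h import *
s=env.state(); print(s["eef_pos"],s["ft_force"],s["opening"])
i,d,P=wcloud("pics/w5.png")
o=np.array([562,-244]); ex=np.array([.9945,-.105]); ey=np.array([.105,.9945])
q=P[d>0]; x=(q[:,:2]-o)@ex; y=(q[:,:2]-o)@ey; z=q[:,2]
for y0,y1 in((45,60),(70,85)):
  m=(y>y0)&(y<y1)&(x>-25)&(x<80)&(z>40)&(z<130)
  c=np.polyfit(z[m],x[m],1); r=abs(x-np.polyval(c,z)); m&=r<5; c=np.polyfit(z[m],x[m],1)
  print(y0,m.sum(),"tilt",np.degrees(np.arctan(c[0])),"front x at z=14",np.polyval(c,14), "std",np.std(x[m]-np.polyval(c,z[m])))
m=(z>60)&(z<145)&(x>-25)&(x<60)&(y>0)&(y<110); print("ymax",y[m].max(),"z top",z[m].max())
E
python3 t.py
```

```text
[ 597.36340475 -250.14594958  136.60847249] [ 0.72183451 -0.84966984  1.35599586] 0.24102978725714502
45 2237 tilt 27.077380324791424 front x at z=14 -24.11303864130332 std 0.2826691974678819
70 2471 tilt 27.05701007840589 front x at z=14 -23.671463698058652 std 0.35451052980767506
ymax 88.11446778980628 z top 144.99873569890437
```

The tilt is 27°, with the lower edge about 4 mm further forward than flush, so the tablet is bearing on the rest's top edge. I'll finish the release, check, then nudge the lower edge back.

drive_tool(
  deltas="0.02 -0.002 0 0;0.01 -0.001 0 0;0 0 0 0;0 0 0 0",
)

```text
t: 15.17
eef_pos: [600.1, -250.5, 136.7]
tcp_rot: [3.142, 0.0, 1.464]
ft_force: [1.2, -0.3, 0.1]
opening: 0.239
grip_force: 0.0
```

drive_tool(
  deltas="0 0 0 0;0 0 0 0;0 0 0 0;0 0 0.1 0;0 0 0.2 0;0 0 0.3 0;-0.2 0 0.2 0;-0.2 0 0 0;0 0 0 0",
  gripper=0.6,
)

```text
t: 15.92
eef_pos: [558.2, -250.5, 218.9]
tcp_rot: [3.14, 0.001, 1.464]
ft_force: [-0.5, 0.1, -0.2]
opening: 0.401
grip_force: 0.0
```

```bash
python3 t.py
```

```text
[ 558.17372375 -250.46004259  218.92432809] [-0.484748    0.13361384 -0.195951  ] 0.40055700598337685
45 1690 tilt 28.056557569645566 front x at z=14 -24.609080044280624 std 0.4528136619628196
70 1800 tilt 28.100755833349275 front x at z=14 -24.24388446804251 std 0.4872542819442863
ymax 88.1037326245508 z top 135.07327238833483
```

View pics/w5.png

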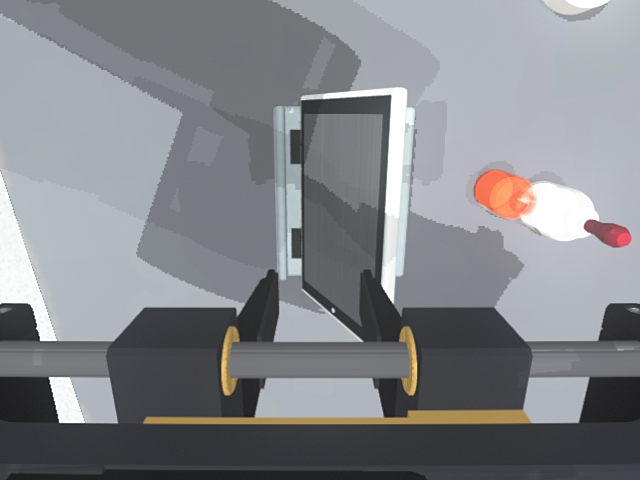

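The tablet stays leaning on the rest at 28°, square, about 4.5 mm in front of flush. It shows at columns 302–405, with the lip at 283. I'll turn the gripper a quarter turn, so its body clears the tablet, and nudge the lower edge back with both open fingers above the lip.

drive_tool(
  deltas="-0.05 0.01 0 0.0385;-0.05 0.01 0 0.0385;-0.05 0.01 0 0.0385;-0.05 0.01 0 0.0385;-0.05 0.01 0 0.0385;-0.05 0.01 0 0.0385;-0.05 0.01 0 0.0385;-0.05 0.01 0 0.0385;-0.05 0.01 0 0.0385;-0.05 0.02 0 0.0385",
  gripper=0.2,
)

```text
t: 16.8
eef_pos: [510.6, -239.5, 216.5]
tcp_rot: [3.141, -0.0, 2.68]
ft_force: [0.7, -0.8, 0.0]
opening: 0.801
grip_force: 0.0
```

drive_tool(
  deltas="-0.06 0 0 0.0385;0 0 0 0.0385;0 0 0 0.0385;0 0 -0.2 0;0 0 -0.3 0;0 0 -0.4 0;0 0 -0.4 0;0 0 -0.3 0;0 0 0 0;0 0 0 0",
)

```text
t: 17.63
eef_pos: [504.3, -239.3, 55.9]
tcp_rot: [3.14, -0.003, 3.037]
ft_force: [1.3, 0.3, 0.3]
opening: 0.806
grip_force: 0.0
```

drive_tool(
  deltas="0.1 -0.01 -0.08 0;0.1 -0.01 0 0;0.05 -0.005 0 0;0.02 -0.002 0 0;0.01 -0.001 0 0;0.01 -0.001 0 0;0 0 0 0;0 0 0 0",
)

```text
t: 18.3
eef_pos: [533.0, -242.4, 48.9]
tcp_rot: [3.142, 0.0, 3.037]
ft_force: [-0.3, -0.8, 0.1]
opening: 0.797
grip_force: 0.0
```

drive_tool(
  deltas="0.01 -0.001 0 0;0.01 -0.001 0 0;0 0 0 0;0 0 0 0",
)

```text
t: 18.63
eef_pos: [535.2, -242.6, 48.6]
tcp_rot: [3.141, -0.0, 3.037]
ft_force: [-1.1, 0.2, 0.2]
opening: 0.797
grip_force: 0.0
```

```bash
cat > t2.py <<'E'
from h import *
s=env.state(); print(s["eef_pos"],s["ft_force"])
o=np.array([562,-244]); ex=np.array([.9945,-.105]); ey=np.array([.105,.9945])
for n in("top","scene"):
  i,d=env.read_camera(n); P=cloud(n,d); q=P[d>0]; x=(q[:,:2]-o)@ex; y=(q[:,:2]-o)@ey; z=q[:,2]
  for y0,y1 in((-85,-55),(55,85)):
    m=(y>y0)&(y<y1)&(x>-25)&(x<45)&(z>30)&(z<125)
    if m.sum()<30: print(n,y0,"few"); continue
    for _ in range(4):
      c=np.polyfit(z[m],x[m],1); m&=abs(x-np.polyval(c,z))<5
    print(n,y0,m.sum(),"tilt",np.degrees(np.arctan(c[0])),"x@14",np.polyval(c,14))
i,d,P=wcloud("pics/w6.png")
E
python3 t2.py
```

```text
[ 535.16614669 -242.59169335   48.64305187] [-1.10924776  0.17967862  0.2448083 ]
top -85 few
top 55 276 tilt 28.1704223751454 x@14 -24.532935335052088
scene -85 177 tilt 28.25348778759619 x@14 -25.59464846334538
scene 55 few
```

drive_tool(
  deltas="0.01 -0.001 0 0;0.01 -0.001 0 0;0 0 0 0;0 0 0 0",
)

```text
t: 19.12
eef_pos: [536.8, -242.6, 48.5]
tcp_rot: [3.141, -0.001, 3.037]
ft_force: [-2.7, 0.4, 0.1]
opening: 0.801
grip_force: 1.4
```

drive_tool(
  deltas="0.01 -0.001 0 0;0.01 -0.001 0 0;0 0 0 0;0 0 0 0",
)

```text
t: 19.45
eef_pos: [537.6, -242.6, 48.3]
tcp_rot: [3.14, -0.004, 3.037]
ft_force: [-9.1, -1.5, 2.3]
opening: 0.801
grip_force: 4.8
```

```bash
python3 t2.py
```

```text
[ 537.56198175 -242.58506884   48.26695615] [-9.08140555 -1.5059313   2.33504151]
top -85 few
top 55 253 tilt 27.75058681158816 x@14 -23.895653060166765
scene -85 153 tilt 26.84067508679511 x@14 -23.715258814484486
scene 55 few
```

drive_tool(
  deltas="0.01 -0.001 0.01 0;0 0 0 0;0 0 0 0",
)

```text
t: 19.85
eef_pos: [538.0, -242.4, 48.9]
tcp_rot: [3.14, -0.005, 3.036]
ft_force: [-11.0, -1.4, -1.2]
opening: 0.793
grip_force: 4.8
```

drive_tool(
  deltas="0.01 -0.001 0 0;0 0 0 0;0 0 0 0",
)

```text
t: 20.1
eef_pos: [538.3, -242.4, 48.8]
tcp_rot: [3.139, -0.007, 3.037]
ft_force: [-15.9, -1.2, 1.8]
opening: 0.799
grip_force: 6.7
```

```bash
python3 t2.py
```

```text
[ 538.30484989 -242.39766958   48.78545032] [-15.94990608  -1.24028345   1.802245  ]
top -85 few
top 55 247 tilt 27.456765328865078 x@14 -23.45421846677354
scene -85 162 tilt 27.610744866786092 x@14 -24.48237250591081
scene 55 few
```

View pics/w6.png

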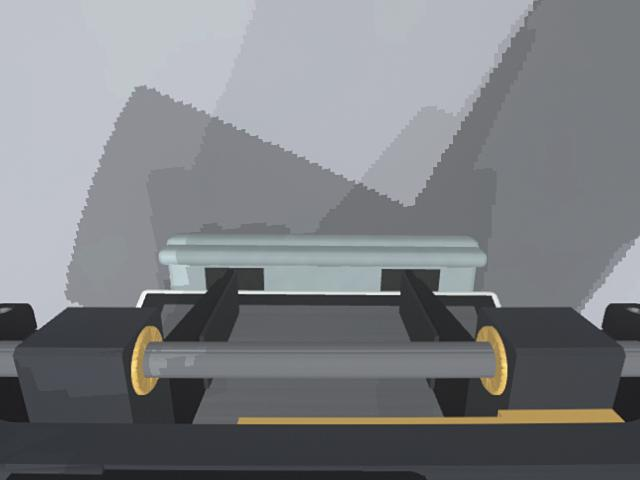

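The black strips under the tablet's lower edge are grippy pads, so the lower edge sticks. I'll try a push that also goes slightly upward to unload it.

drive_tool(
  deltas="0.005 0 0.02 0;0.005 -0.001 0.02 0;0.005 0 0.01 0;0 0 0 0",
)

```text
t: 20.58
eef_pos: [540.7, -242.5, 54.0]
tcp_rot: [3.14, -0.005, 3.037]
ft_force: [-9.8, 0.6, 0.1]
opening: 0.801
grip_force: 4.5
```

drive_tool(
  deltas="0.005 -0.001 0.02 0;0.005 0 0.02 0;0.005 -0.001 0.01 0;0 0 0 0",
)

```text
t: 20.92
eef_pos: [543.0, -243.0, 59.3]
tcp_rot: [3.14, -0.003, 3.037]
ft_force: [-6.9, 0.8, -0.4]
opening: 0.8
grip_force: 3.0
```

```bash
python3 t2.py
```

```text
[ 543.02707907 -242.96420712   59.28239678] [-6.8806189   0.82054427 -0.42507346]
top -85 few
top 55 248 tilt 27.677883996983233 x@14 -23.856220943174723
scene -85 169 tilt 26.345027148710216 x@14 -23.413632108238005
scene 55 53 tilt 27.45851784691573 x@14 -24.37335628707061
```

Further pushing only makes the fingers slide on the glass. The tablet is within about 3 mm and 2.5° of flush, square, and bearing on the rest, so I'll leave it there. I'll back off and do a final check.

drive_tool(
  deltas="-0.05 0.005 0 0;-0.2 0.02 0 0;-0.3 0.03 0 0;-0.1 0 0.3 0;0 0 0.4 0;0 0 0.4 0;0 0.2 0.3 0;0 0.3 0 0;0 0.3 0 0;0 0 0 0",
)

```text
t: 21.9
eef_pos: [478.8, -154.5, 200.6]
tcp_rot: [3.141, 0.002, 3.039]
ft_force: [0.3, -0.5, 0.2]
opening: 0.799
grip_force: 0.0
```

```bash
python3 - <<'E'
from h import *
s=env.state(); print(s["t"],s["eef_pos"],s["ft_force"])
o=np.array([562,-244]); ex=np.array([.9945,-.105]); ey=np.array([.105,.9945])
i,d=env.read_camera("top"); P=cloud("top",d)
cv2.imwrite("pics/top9.png",cv2.resize(i[200:320,330:510],None,fx=4,fy=4,interpolation=cv2.INTER_CUBIC)[...,::-1])
q=P[d>0]; x=(q[:,:2]-o)@ex; y=(q[:,:2]-o)@ey; z=q[:,2]
M=(abs(y)<95)&(x>-25)&(x<60)&(z>30)&(z<145)
A=np.c_[z,y,np.ones_like(z)]; m=M&(x<45)
for _ in range(6):
    c=np.linalg.lstsq(A[m],x[m],rcond=None)[0]; m=M&(abs(x-A@c)<3)
print("tilt",np.degrees(np.arctan(c[0])),"yaw",np.degrees(c[1]),"x@14",c[2]+14*c[0],"y",y[m].min(),y[m].max(),"ztop",z[M].max())
E
```

```text
21.9 [ 478.83982152 -154.50229377  200.62055431] [ 0.34405287 -0.47539791  0.2223651 ]
tilt 28.160574120483016 yaw 0.4791039046185642 x@14 -25.06230080624003 y -90.65436682376932 90.9255527124291 ztop 137.3325066725098
```

View pics/top9.png

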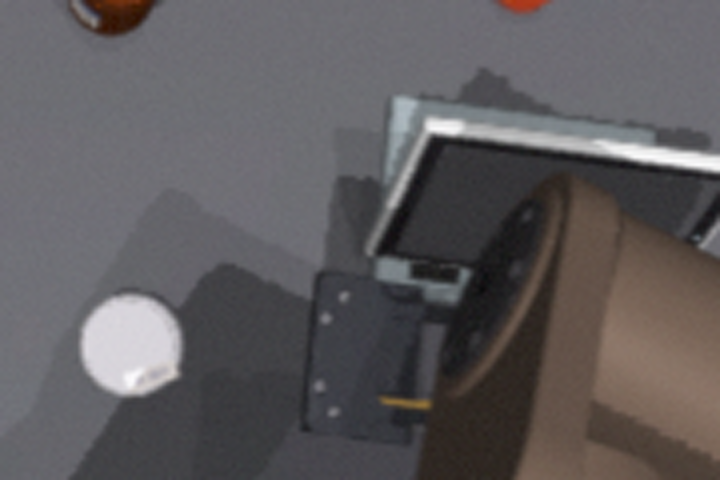

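The final check shows the tablet centred within 1 mm, square within 0.5°, leaning at 28° on the rest with its lower edge in the channel. The gripper is clear. I'm handing in.

```bash
python3 -c "
from cell import env
print(env.job_done())"
```

```text
the job is handed in; nothing more can be done
None
```

The job is handed in: the rest is back at its stop and the tablet leans on it, centred and square with its lower edge behind the lip. It isn't quite flush: it leans at about 28° instead of 25°, with the lower edge about 5 mm forward of the seat, because nudging it back didn't hold.

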